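# Park the battery box in its bay and close the keeper bar

### The job

Push the heavy battery box low down near its base, so that it slides without tipping, into the low steel bay in front of it, beside the bench scale, until its back is flush against the bay's back stop. Then push the bay's swinging keeper bar fully shut across the front of the box. Only push: do not lift the box or touch its lid and handle, and do not disturb the bottles and the measuring cylinder beside the bay.

Things in the scene. Friction and masses are not known exactly. Their poses are not given: they have to be found in the camera images.
- battery_box: tall grey box, 1.1 to 1.8 kg, loose. 90 mm along x, 120 along y; case to 112 mm high, black lid to 170, handle to 195. Origin: centre of the underside; z up. +x face = back, goes into the bay; -x face is pushed. Slides if pushed below 60 mm, tips if pushed high. An upright gripper's body meets its upper part before the fingertips reach the base: lean it away about 30 degrees.
- bay: fixed bay of dark steel strip, 35 mm high, no floor. Origin: on the bench, where the parked box's centre stands; +x into the bay. Back stop's face at x +46 mm; side rails' faces at y +-72 mm from x -15 to +50, flaring to y +-90 at the mouth, x -48. Parked box: origin at about x +1 mm, y within 12 mm of 0, axes as the bay's.
- keeper (a joint): angle of the keeper bar about its upright hinge pin in rad: 0 = fully shut (across the bay's front, end stop), growing as it swings out away from the bay (at 1.57 it points along the bay's -x); starts between 1.55 and 1.85. It stays where it is left; stiff with about 0.08 N m of friction.
- keeper_hinge (a point): point on the keeper's hinge axis at the bar's mid-height, at bay x = -58 mm, y = -102 mm, 29 mm above the bench. The bar is bright steel, 127 mm long from the hinge, 10 mm thick, from 18 to 40 mm above the bench. The room's wall rises not far behind the open bar: mind the gripper's body.
- keeper_tip (a point): point in the bar under its black peg, 116 mm from the hinge, 29 mm above the bench; the peg (12 mm thick) stands up from the bar to 61 mm above the bench. When shut, the bar points to the bay's +y and its face clears the front of the parked box by about 9 mm.
- lid: the battery box's black lid with the handle, fixed to the box; origin 112 mm above the box's origin. Not to be touched.
- sample_bottle: bystander: clear bottle with white cap, 48 mm wide, 104 mm high, origin under its centre.
- amber_bottle: bystander: small brown bottle, 32 mm wide, 53 mm high, origin under its centre.
- measuring_cylinder: bystander: slender measuring cylinder on a 49 mm foot, 149 mm high, origin under its centre.

How it is judged (in metres and radians):
On the way, in this order (a step that is already met when the one before it is completed fails the run):
1. the box stands fully home in the bay (x of battery_box in the frame of bay above -0.005 m and angle between the x axis of battery_box and the x axis of bay, either way round below 0.07 rad and angle between battery_box's own z axis and vertical below 0.03 rad), for 0.2 s.
2. the keeper bar is shut (value of joint keeper below 0.1 rad), for 0.2 s.
At the end, for the whole second after the job is handed in: The box stands upright and at rest in the bay, its back within about 6 mm of the back stop and within 0.07 rad of square, and the keeper bar is within 0.1 rad of fully shut (x of battery_box in the frame of bay between -0.006 and 0.01 m and y of battery_box in the frame of bay between -0.02 and 0.02 m and angle between the x axis of battery_box and the x axis of bay, either way round below 0.07 rad and angle between battery_box's own z axis and vertical below 0.03 rad and linear speed of battery_box below 0.01 m/s and value of joint keeper below 0.1 rad); the robot touches nothing.
It fails at once if the box tips by more than 8 degrees (angle between battery_box's own z axis and vertical above 0.14 rad).
It fails at once if the box is lifted (height (world z) of battery_box above 0.012 m).
It fails at once if the robot touches the lid or handle (contact force between lid and the fingers above 1 N or contact force between lid and the arm above 1 N).
It fails at once if a bystander is disturbed (distance of any of sample_bottle, amber_bottle, measuring_cylinder from where it was at the start of the episode above 0.015 m or angle between any of sample_bottle, amber_bottle, measuring_cylinder's own z axis and vertical above 0.3 rad).
It also fails if it takes over 67 s, if anything falls off the work surface, if the arm or the gripper's body presses on something with over 40 N, if the wrist force passes 120 N, or if a joint passes its speed limit or range.

### The arm

A 6-joint arm with a two-finger parallel gripper is mounted at the origin on a cart in front of the work surface, level with it; the furniture and walls round the work are solid. World frame = base frame: x ahead of the robot, y to its left, z up, the work surface at z = 0. Lengths are in mm, angles in rad, forces in N, time in s.
With the tool pointing down it reaches from about 350 to 925 mm from the base axis. Payload 6.4 kg.
Tool frame: the origin (TCP) lies at the very end of the fingers, on their centre line; the grasp point (between the pads) lies arm.grasp_offset behind it (arm.grasp_offset is the distance from the TCP to the grasp point, in mm); z points along the fingers, y is the line along which they close (so a half turn about z gives the same grasp; the last joint's range is limited). The gripper opens to 94 mm and grips with 3 to 60 N. Pads are 16 mm wide; open, the fingers measure 119 mm over their backs; the gripper's body (75 mm by 177 mm) begins 78 mm behind the grasp point.
Start: joints at [1, 0.245, 1.558, -0, 1.339, -0.174], TCP at [251.203, 599.509, 205.455] pointing down, gripper open.
Joint ranges: [-3.13, 3.13], [-1.02, 2.26], [0.13, 2.54], [-0.95, 4.09], [0.21, 2.88], [-2.74, 2.74]. Speed limits (rad/s): [2.57, 2.57, 3.14, 3.14, 3.14, 3.14].

### API

Orientations are given as a unit quaternion [x, y, z, w].
In Python, from workcell import arm, optics gives the robot as it stands.
- The arm moves only by the shell command python3 -m creep 'ROWS' [OPENING] [FORCE]. ROWS is a JSON object of lists of equal length, an entry for each row: "dp": the shift along the world's x, y, z in mm, a list of three; "twist": the turn about the world's z in rad. A call has 1 to 12 rows; each row shifts and turns the commanded pose from where the row before left it; what a row does not reach is not made up. A row lasts 1/10 s, in which the tool goes at most 50 mm and 8.59 degrees, less where a joint would pass 70% of its speed; a pose out of reach is approached as far as the arm can. A call with a gripper value outside its range is refused whole. OPENING is the closure, from 0 (fully open) to 1 (shut), set as the call begins (- or left out, the last holds). The fingers move at their own pace and stop on an object; FORCE is the grip in N (left out, the last holds). Time passes only in rows, so rows that do not move let the fingers close. It gives the time, the measured TCP pose, the force, the opening and the grip force at its end, in the units of the state.
- arm.get_obs(): the state, without advancing time (a new reading comes with each control period).
- optics.get_image(name): name is "scene" or "top" or "wrist"; returns the picture (420x560x3 uint8, blue, green, red); there is no depth.
- optics.get_calibration(name): a dict with "fx", "fy", "cx", "cy" (pixels), "rvec" (rotation vector, rad) and "tvec" (3), from world to camera coordinates, as OpenCV has them; the wrist camera has in their place "mount" (4x4, takes a point from camera to tool coordinates, whose origin is the TCP and whose axes are the flange's). Camera axes: x right, y down, z forward; pixel columns grow to the right and rows downward; lengths in mm; the calibration is good to about 2 mm. The wrist camera is an equidistant fisheye: a pixel r from the principal point sees the ray r / f radians off the axis. A picture is of the moment at which its call begins: read the wrist's pose just before it. get_calibration takes no time and is no camera call.
- arm.close_job(): hands the job in; it is judged then, once.
The state is a dict: "clock": time; "joints": joint angles; "qvel": joint speeds; "effort": joint torques, N m; "tool_pos": TCP position; "ee_rot": TCP orientation; "contact_force": force on the tool from outside, world axes, zero at the start; "wrist_torque": the same for the moment, N m; "finger_gap": finger opening in mm; "gripper_force": force on a finger pad.
Only numpy, scipy, OpenCV 4.12 (cv2) and the standard library are available. Lean on these libraries where they do the work, as an engineer would, in place of code of your own. Each camera call takes 0.05 s, during which the arm holds its last target. There are 200 camera calls.

## Working session

There is one attempt and no reset: what is moved stays moved. The work goes in short steps, Python scripts to look and compute and a shell command to move; the robot and the scene stay as the last step left them, time stands still between calls to the robot, and variables do not carry over. Pictures are saved under pics/ and viewed, at most 10 in all, crops included, and the job is handed in when it is done.

```bash
ls; mkdir -p pics; python3 - <<'E'
from workcell import arm, optics
import cv2
for n in ("scene","top"):
    cv2.imwrite(f"pics/{n}0.png",optics.get_image(n)); print(n,optics.get_calibration(n))
print(arm.get_obs()); print(arm.grasp_offset)
E
```

```text
pics
scene {'fx': 452.9719638701589, 'fy': 452.9719638701589, 'cx': 277.4666606068531, 'cy': 207.9364279673925, 'rvec': array([ 1.12288203, -2.25623741,  1.06654812]), 'tvec': array([156.46876931, 437.87774671, 456.72027814])}
top {'fx': 389.38125820789674, 'fy': 389.38125820789674, 'cx': 284.6332258502862, 'cy': 212.2347267247097, 'rvec': array([ 2.07057926, -2.09880924,  0.26785271]), 'tvec': array([-211.80055938,  586.27762652,  790.94650063])}
{'clock': 0.1, 'joints': array([ 9.99892698e-01,  2.45743593e-01,  1.55887007e+00, -2.70415827e-06,
        1.33872390e+00, -1.74121438e-01]), 'qvel': array([ 0.0004577 , -0.00125359, -0.00307645, -0.00034473, -0.00136983,
       -0.00053345]), 'effort': array([ 6.22335192e-04, -4.16912413e+01, -3.15526378e+01,  6.87098200e-02,
        3.09565268e-02, -7.75438866e-05]), 'tool_pos': array([250.90540913, 599.03548063, 204.46782223]), 'ee_rot': array([ 1.97091859e-01,  9.80384638e-01, -8.13097153e-04, -3.16310567e-04]), 'contact_force': array([ 0.50652503, -0.32147851, -0.29400052]), 'wrist_torque': array([0.01665351, 0.01736888, 0.06350709]), 'gripper_force': 0.0, 'finger_gap': 93.90641433230095}
18.8
```

View pics/scene0.png

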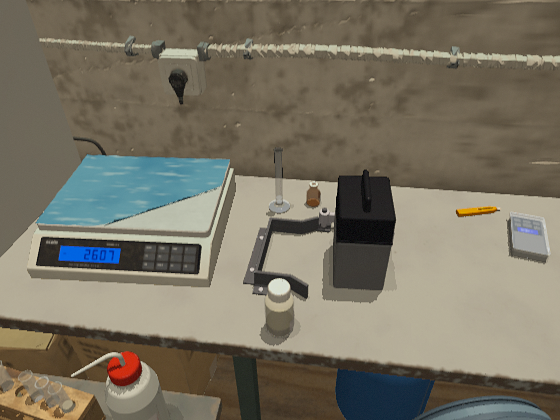

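View pics/top0.png

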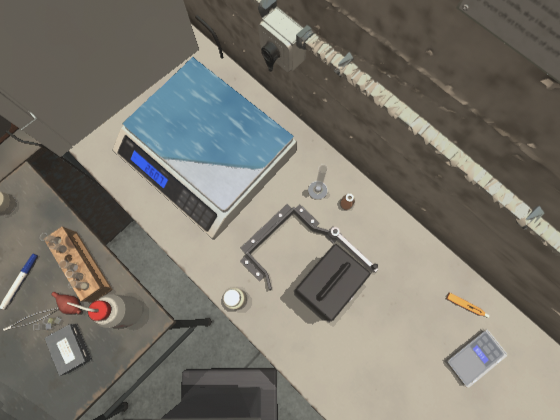

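```bash
cat > h.py <<'E'
import numpy as np, cv2
from workcell import arm, optics
def ray(n,u,v):
    c=optics.get_calibration(n); R=cv2.Rodrigues(c["rvec"])[0]
    d=R.T@np.array([(u-c["cx"])/c["fx"],(v-c["cy"])/c["fy"],1.]); return -R.T@c["tvec"],d
def plane(n,u,v,z):
    o,d=ray(n,u,v); return o+d*(z-o[2])/d[2]
def proj(n,P):
    c=optics.get_calibration(n); K=np.array([[c["fx"],0,c["cx"]],[0,c["fy"],c["cy"]],[0,0,1.]])
    return cv2.projectPoints(np.float64(P).reshape(-1,1,3),c["rvec"],c["tvec"],K,None)[0][:,0]
E
python3 - <<'E'
from h import *
for n,u,v,z,t in [("top",335,232,40,"hinge"),("top",374,268,61,"peg"),("scene",326,210,50,"hinge?"),("top",293,208,35,"backcornerR"),("top",245,250,35,"backcornerL"),("top",333,283,195,"handle"),("top",233,298,104,"sample"),("top",348,201,53,"amber"),("top",318,188,10,"cyl"),("top",555,245,0,"wallfoot right"),("top",190,325,0,"edge"),("top",330,420,0,"edge2")]:
    print(t,plane(n,u,v,z).round(0))
im=cv2.imread("pics/top0.png")[170:340,210:410]; cv2.imwrite("pics/top0c.png",cv2.resize(im,None,fx=4,fy=3.5,interpolation=cv2.INTER_CUBIC))
im=cv2.imread("pics/scene0.png")[150:310,230:430]; cv2.imwrite("pics/sc0c.png",cv2.resize(im,None,fx=4,fy=3.5,interpolation=cv2.INTER_CUBIC))
E
```

```text
hinge [ 544. -334.   40.]
peg [ 459. -413.   61.]
hinge? [ 540. -330.   50.]
backcornerR [ 604. -239.   35.]
backcornerL [ 506. -128.   35.]
handle [ 418. -306.  195.]
sample [ 397. -112.  104.]
amber [ 614. -366.   53.]
cyl [ 660. -302.   10.]
wallfoot right [ 514. -859.    0.]
edge [343.  -3.   0.]
edge2 [ 145. -310.    0.]
```

View pics/top0c.png

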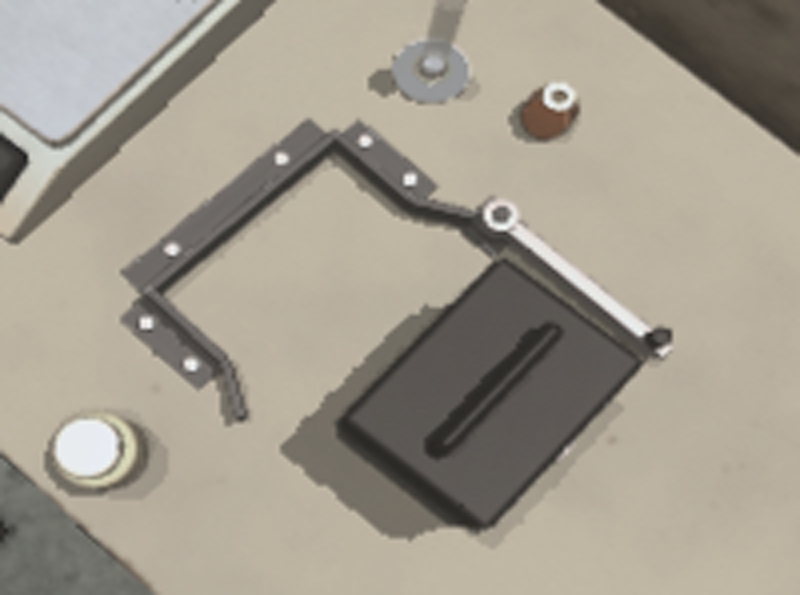

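View pics/sc0c.png

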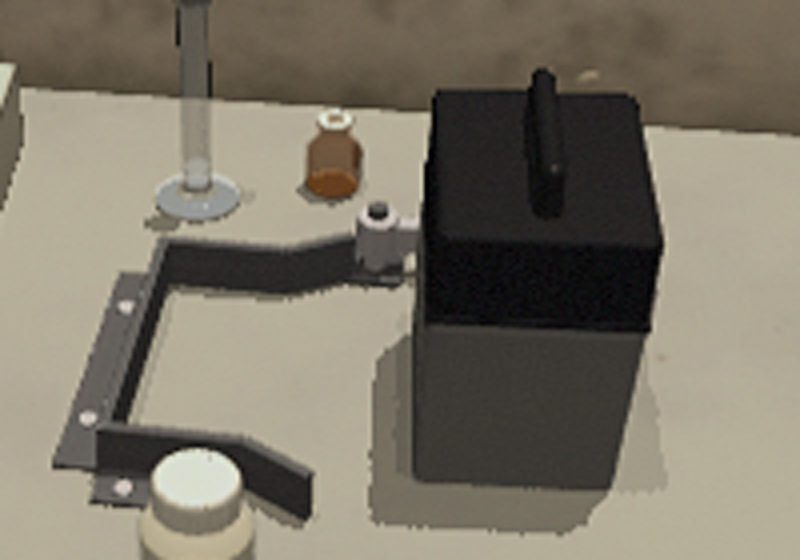

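```bash
cat >> h.py <<'E'
def T(px,py,z): return plane("top",210+px/4,170+py/3.5,z)
def S(px,py,z): return plane("scene",230+px/4,150+py/3.5,z)
E
python3 - <<'E'
from h import *
a=T(335,143,35);b=T(155,292,35);print("stop corners",a.round(1),b.round(1),np.linalg.norm(a-b))
hs=S(378,213,50);ht=T(499,213,50);print("hinge top@50",hs.round(1),ht.round(1))
def tri(p,q):
    A=[];B=[]
    for o,d in (p,q):
        d=d/np.linalg.norm(d);M=np.eye(3)-np.outer(d,d);A.append(M);B.append(M@o)
    return np.linalg.solve(sum(A),sum(B))
R=lambda n,c,px,py: ray(n,c[0]+px/4,c[1]+py/3.5)
hg=tri(R("top",(210,170),499,213),R("scene",(230,150),378,211));print("tri hinge",hg)
p=T(659,335,61);print("peg",p, )
y=(b-a)/np.linalg.norm(b-a); x=np.array([y[1],-y[0],0]); print("bay y from stop",y,x)
for h in (ht,hg):
    h=h.copy(); bo=h+58*x+102*y; print("bay from hinge",bo, "hinge->peg",(p-h)[:2],np.linalg.norm((p-h)[:2]))
mid=(a+b)/2; print("bay from stop", mid-46*x, mid-48*x)
q=np.array([T(503,262,170),T(645,362,170),T(485,522,170),T(343,425,170)]);print("lid",q.round(1),q.mean(0),[np.linalg.norm(q[i]-q[i-1]) for i in range(4)])
print("edge dirs",[(q[i]-q[(i+1)%4])[:2]/np.linalg.norm(q[i]-q[(i+1)%4]) for i in range(4)])
print("box base scene", S(415,478,0),S(610,488,0))
for nm,P in (("bottle",T(88,450,104)),("amber",T(560,96,53)),("cyl",T(432,72,8)),("rail L tip",T(240,415,35)),("railL in",T(225,362,35)),("railR in",T(413,205,35)),("wallfoot?",T(800,150,0)),("wall2",T(598,0,0)),("edge",T(0,455,0)),("edge",T(160,595,0))): print(nm,P.round(0), np.array([(P-bo)@x,(P-bo)@y]).round(0))
E
```

```text
stop corners [ 596.9 -241.1   35. ] [ 498.4 -137.1   35. ] 143.25284084432312
hinge top@50 [ 540.  -325.4   50. ] [ 544.8 -332.6   50. ]
tri hinge [ 546.86585034 -332.9039273    43.16878485]
peg [ 463.71035945 -414.81381419   61.        ]
bay y from stop [-0.68766711  0.72602613  0.        ] [0.72602613 0.68766711 0.        ]
bay from hinge [ 516.81185665 -218.61356941   50.        ] hinge->peg [-81.1340267  -82.26088683] 115.54039896017615
bay from hinge [ 518.83332084 -218.96456936   43.16878485] hinge->peg [-83.15549089 -81.90988689] 116.72217113749196
bay from stop [ 514.26568968 -220.71504495   35.        ] [ 512.81363742 -222.09037917   35.        ]
lid [[ 492.1 -317.4  170. ]
 [ 436.5 -382.1  170. ]
 [ 354.  -302.7  170. ]
 [ 404.9 -238.4  170. ]] [ 421.88298412 -310.12684885  170.        ] [np.float64(117.63688393076409), np.float64(85.30017762358685), np.float64(114.45263121963383), np.float64(82.0108165400512)]
edge dirs [array([0.65211883, 0.75811676]), array([ 0.72045256, -0.69350422]), array([-0.62085533, -0.78392516]), array([-0.74098096,  0.67152604])]
box base scene [ 410.36073497 -237.27678997    0.        ] [ 351.98268235 -302.28247372    0.        ]
bottle [ 396. -110.  104.] [-14. 163.]
amber [ 622. -371.   53.] [ -29. -182.]
cyl [ 654. -302.    8.] [  41. -153.]
rail L tip [ 419. -185.   35.] [-49.  93.]
railL in [ 453. -177.   35.] [-19.  76.]
railR in [ 554. -285.   35.] [-20. -72.]
wallfoot? [ 597. -523.    0.] [-152. -275.]
wall2 [ 709. -408.    0.] [   8. -268.]
edge [398. -46.   0.] [ 31. 209.]
edge [ 309. -139.    0.] [-97. 202.]
```

```bash
python3 -m creep '{"dp":[[0,0,50],[0,0,50],[0,0,50],[0,0,50],[0,0,50],[0,0,50],[0,0,50],[0,0,50]],"twist":[0,0,0,0,0,0,0,0]}'; python3 - <<'E'
from h import *
from scipy.spatial.transform import Rotation as R
o=arm.get_obs();print(o["joints"],o["tool_pos"],R.from_quat(o["ee_rot"]).as_matrix()[:,2])
print(proj('top',[[0,0,0],[251,600,205]]),proj('scene',[[0,0,0],[251,600,205]]))
for n in("top","scene"): print(ray(n,280,210))
E
```

```text
clock: 0.9
tool_pos: [250.9, 599.1, 607.1]
ee_rot: [0.197, 0.98, -0.0, -0.0]
contact_force: [-0.2, 1.0, 1.0]
finger_gap: 94.1
gripper_force: 0.0
[ 9.99925464e-01  2.55461214e-01  8.28729752e-01 -1.95405291e-05
  2.05792615e+00 -1.74087518e-01] [250.91255157 599.07780189 607.11214275] [-2.68870864e-04 -4.50628308e-04 -9.99999862e-01]
[[ 180.36426678  500.85793916]
 [-199.82567826  390.2072149 ]] [[ 432.65128698  642.22050152]
 [-737.03762039 1024.55579674]]
(array([ 363.97252663, -218.67057162,  913.17275482]), array([ 0.25898574,  0.01060963, -0.96591322]))
(array([ 21.76658032, 164.65389377, 630.26035933]), array([ 0.62615122, -0.45771709, -0.63125411]))
```

```bash
cat > st.py <<'E'
from h import *
from scipy.spatial.transform import Rotation as R
o=arm.get_obs();M=R.from_quat(o["ee_rot"]).as_matrix()
print(o["joints"].round(3),o["tool_pos"].round(1),"z",M[:,2].round(3),"y",M[:,1].round(3),"F",o["contact_force"].round(1))
O=np.array([516,-219.5]);X=np.array([.726,.688]);Y=np.array([-.688,.726])
print("bay:",[round(float((o["tool_pos"][:2]-O)@v),1) for v in(X,Y)],"zb",[round(float(M[:2,2]@v),3) for v in(X,Y)],"yb",[round(float(M[:2,1]@v),3) for v in(X,Y)])
E
python3 -m creep '{"dp":[[0,0,50],[0,0,50],[0,0,50],[0,0,50],[0,0,50],[0,0,50]],"twist":[0,0,0,0,0,0]}'; python3 st.py
```

```text
clock: 1.5
tool_pos: [227.9, 542.1, 801.5]
ee_rot: [0.197, 0.98, 0.023, 0.004]
contact_force: [0.5, -0.0, 0.1]
finger_gap: 93.9
gripper_force: 0.0
[ 0.975  0.468  0.129  0.017  2.5   -0.185] [227.9 542.1 801.5] z [ 0.017  0.043 -0.999] y [0.386 0.921 0.046] F [ 0.5 -0.   0.1]
bay: [314.8, 751.1] zb [0.041, 0.019] yb [0.914, 0.403]
```

```bash
python3 -m creep '{"dp":[[19,46,0],[19,46,0],[19,46,0],[19,46,0]],"twist":[0,0,0,0]}' >/dev/null; python3 st.py;  python3 -m creep '{"dp":[[0,0,-50],[0,0,-50]],"twist":[0,0]}' >/dev/null; python3 st.py
```

```text
[ 1.009  0.612  0.129  0.024  2.293 -0.148] [275.3 658.5 713.6] z [ 0.042  0.1   -0.994] y [0.384 0.917 0.108] F [ 0.3  0.2 -0.2]
bay: [429.3, 803.1] zb [0.099, 0.044] yb [0.91, 0.401]
[ 1.009  0.412  0.571  0.021  2.052 -0.154] [277.6 661.8 640.5] z [ 0.042  0.101 -0.994] y [0.384 0.917 0.109] F [-0.   0.6  0.9]
bay: [433.2, 803.8] zb [0.1, 0.044] yb [0.91, 0.401]
```

```bash
python3 -m creep '{"dp":[[13,32,36],[13,32,36],[13,32,36],[13,32,36],[13,32,36],[13,32,36],[13,32,36],[13,32,36],[13,32,36],[13,32,36],[13,32,36],[13,32,36]],"twist":[0,0,0,0,0,0,0,0,0,0,0,0]}' >/dev/null; python3 st.py
```

```text
[ 1.013  0.615  0.126  0.07   2.    -0.119] [304.1 734.  733.8] z [ 0.151  0.363 -0.919] y [0.356 0.848 0.393] F [ 0.7 -0.2  0.7]
bay: [502.2, 838.0] zb [0.36, 0.16] yb [0.841, 0.371]
```

```bash
python3 -m creep '{"dp":[[-13,-32,-20],[-13,-32,-20],[-13,-32,-20],[-13,-32,-20],[-13,-32,-20],[0,0,0],[0,0,0],[0,0,0]],"twist":[0,-0.148,-0.148,-0.148,-0.148,-0.148,-0.148,-0.148]}' >/dev/null; python3 -m creep '{"dp":[[0,0,0],[0,0,0],[0,0,0],[0,0,0],[0,0,0],[0,0,0],[0,0,0],[0,0,0]],"twist":[-0.148,-0.148,-0.148,-0.148,-0.148,-0.148,-0.148,-0.148]}' >/dev/null; python3 st.py
```

```text
[ 1.142  0.486  0.493 -0.465  2.337  1.873] [248.  595.3 649.2] z [ 0.204 -0.331 -0.921] y [ 0.476 -0.789  0.389] F [-0.5  0.3 -0.3]
bay: [366.0, 775.9] zb [-0.079, -0.381] yb [-0.198, -0.9]
```

```bash
for k in 1; do python3 -m creep '{"dp":[[13,32,36],[13,32,36],[13,32,36],[13,32,36],[13,32,36],[13,32,36],[13,32,36],[13,32,36],[13,32,36],[13,32,36],[13,32,36],[13,32,36]],"twist":[0,0,0,0,0,0,0,0,0,0,0,0]}' >/dev/null; done; python3 st.py
```

```text
[ 1.115  0.631  0.126 -0.535  2.278  1.715] [302.1 625.3 722.4] z [ 0.361 -0.145 -0.921] y [ 0.501 -0.803  0.323] F [ 0.5  0.1 -0.2]
bay: [426.0, 760.5] zb [0.162, -0.353] yb [-0.188, -0.928]
```

```bash
python3 -m creep '{"dp":[[13,32,36],[13,32,36],[13,32,36],[13,32,36],[13,32,36],[13,32,36],[13,32,36],[13,32,36],[13,32,36],[13,32,36],[13,32,36],[13,32,36]],"twist":[0,0,0,0,0,0,0,0,0,0,0,0]}' >/dev/null;  python3 st.py
```

```text
[ 1.094  0.594  0.128 -0.492  1.989  1.705] [353.7 666.9 770.1] z [ 0.538  0.101 -0.837] y [ 0.539 -0.805  0.249] F [0.4 0.1 0.3]
bay: [492.0, 755.1] zb [0.46, -0.297] yb [-0.162, -0.955]
```

```bash
python3 -m creep '{"dp":[[-13,-32,-20],[-13,-32,-20],[-13,-32,-20],[0,0,0],[0,0,0],[0,0,0],[0,0,0],[0,0,0]],"twist":[0,-0.148,-0.148,-0.148,-0.148,-0.148,-0.148,-0.148]}' >/dev/null; python3 st.py
```

```text
[ 1.111  0.679  0.126 -0.837  2.392  2.449] [319.1 579.1 712.3] z [ 0.36  -0.414 -0.836] y [-0.421 -0.872  0.25 ] F [ -6.6 -10.4   8.2]
bay: [406.5, 715.3] zb [-0.023, -0.548] yb [-0.905, -0.343]
```

```bash
python3 -m creep '{"dp":[[13,32,36],[13,32,36],[13,32,36],[13,32,36],[13,32,36],[13,32,36],[13,32,36],[13,32,36]],"twist":[0,0,0,0,0,0,0,0]}' >/dev/null;  python3 st.py
```

```text
[ 1.11   0.637  0.127 -0.83   2.23   2.427] [348.  586.4 749.1] z [ 0.506 -0.293 -0.811] y [-0.349 -0.93   0.119] F [ 1.3 -0.4 -0.1]
bay: [432.5, 700.7] zb [0.165, -0.561] yb [-0.893, -0.435]
```

```bash
python3 -m creep '{"dp":[[8,34,36],[8,34,36],[8,34,36],[8,34,36],[8,34,36],[8,34,36],[8,34,36],[8,34,36]],"twist":[0,0,0,0,0,0,0,0]}' >/dev/null;  python3 st.py
```

```text
[ 1.158  0.615  0.128 -0.834  2.063  2.45 ] [348.2 620.8 780.9] z [ 0.645 -0.155 -0.749] y [-0.25  -0.968 -0.015] F [ 0.6 -0.9 -0.4]
bay: [456.3, 725.5] zb [0.361, -0.556] yb [-0.848, -0.531]
```

```bash
python3 -m creep '{"dp":[[20,-32,-23],[20,-32,-23],[20,-32,-23],[20,-32,-23],[20,-32,-23],[20,-32,-23],[20,-32,-23],[20,-32,-23],[20,-32,-23],[20,-32,-23]],"twist":[0.1,0.1,0.1,0.1,0.1,0.1,0.1,0.1,0.1,0.1]}' >/dev/null;  python3 st.py; python3 -m creep '{"dp":[[-5,-45,-10],[-5,-45,-10],[-5,-45,-10],[-5,-45,-10],[-5,-45,-10],[-5,-45,-10],[-5,-45,-10],[-5,-45,-10],[-5,-45,-10],[-5,-45,-10]],"twist":[0,0,0,0,0,0,0,0,0,0]}' >/dev/null;  python3 st.py
```

```text
[ 0.256 -0.318  1.567  0.286  1.216  1.169] [534.3 333.1 580.7] z [ 0.526  0.412 -0.744] y [ 0.61  -0.792 -0.007] F [0.4 1.6 1. ]
bay: [393.4, 388.6] zb [0.665, -0.063] yb [-0.102, -0.995]
[-0.883 -0.441  1.833  0.734  1.684  0.151] [ 483.7 -117.5  480.6] z [ 0.527  0.407 -0.746] y [ 0.606 -0.795 -0.006] F [ 0.3 -0.2 -0.6]
bay: [46.7, 96.3] zb [0.663, -0.067] yb [-0.107, -0.994]
```

```bash
python3 -m creep '{"dp":[[-19,-34,-5],[-19,-34,-5],[-19,-34,-5],[-19,-34,-5],[-19,-34,-5],[-19,-34,-5],[-19,-34,-5],[-16,-36,-5],[0,0,-40],[0,0,-40],[0,0,-40],[0,0,-40]],"twist":[0.0,0.054,0.053,0,0,0,0,0,0,0,0,0]}' 0.35 >/dev/null;  python3 st.py
```

```text
[-1.405  0.024  1.797  0.591  1.751 -0.612] [ 335.2 -389.6  279.1] z [ 0.479  0.461 -0.747] y [ 0.688 -0.726 -0.007] F [-0.8 -1.4  0.1]
bay: [-248.3, 0.9] zb [0.665, 0.005] yb [0.0, -1.0]
```

```bash
python3 -m creep '{"dp":[[0,0,-40],[0,0,-40],[0,0,-40],[0,0,-40],[0,0,-40],[0,0,-40],[0,0,-21],[0,0,0]],"twist":[0,0,0,0,0,0,0,0]}' >/dev/null;  python3 st.py; python3 - <<'E'
from h import *
a=optics.get_image("top");b=optics.get_image("scene");cv2.imwrite("pics/a.png",np.hstack([a[130:420,180:560],b[60:350,200:560]]))
O=np.array([516,-219.5,0]);X=np.array([.726,.688,0]);Y=np.array([-.688,.726,0])
for u,v in ((450,295),(488,317),(460,352),(475,385)):
    p=plane("top",u,v,10)-O; print((p@X).round(),(p@Y).round())
E
```

```text
[-1.405  0.413  1.898  0.597  1.349 -0.881] [ 334.7 -387.1   17. ] z [ 0.478  0.467 -0.744] y [ 0.689 -0.725 -0.013] F [ 0.3 -0.7  0.3]
bay: [-247.0, 3.0] zb [0.668, 0.01] yb [0.001, -1.0]
-340.0 -192.0
-430.0 -215.0
-434.0 -113.0
-499.0 -84.0
```

View pics/a.png

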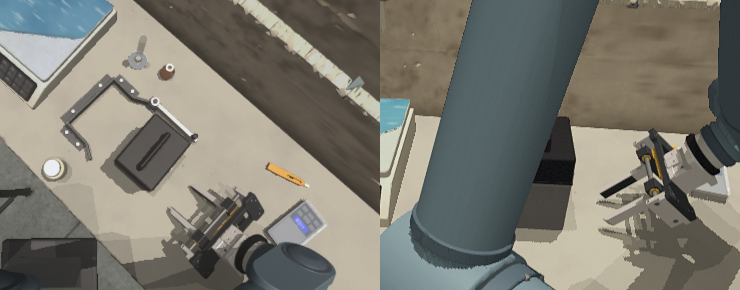

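```bash
python3 -m creep '{"dp":[[8.7,6.8,0],[7.3,6.9,0],[7.3,6.9,0],[7.3,6.9,0],[7.3,6.9,0],[3.6,3.4,0],[3.6,3.4,0],[3.6,3.4,0],[3.6,3.4,0],[3.6,3.4,0]],"twist":[0,0,0,0,0,0,0,0,0,0]}' |head -1;  python3 st.py;  python3 -m creep '{"dp":[[3.6,3.4,0],[3.6,3.4,0],[3.6,3.4,0],[3.6,3.4,0],[3.6,3.4,0],[3.6,3.4,0]],"twist":[0,0,0,0,0,0]}' >/dev/null;  python3 st.py;
```

```text
clock: 14.8
[-1.281  0.368  1.953  0.662  1.281 -0.816] [ 390.4 -338.8   19.6] z [ 0.477  0.462 -0.748] y [ 0.689 -0.724 -0.007] F [-5.5 -3.2  2.2]
bay: [-173.3, -0.2] zb [0.664, 0.007] yb [0.002, -1.0]
[-1.23   0.356  1.969  0.69   1.252 -0.787] [ 412.4 -319.5   19.7] z [ 0.479  0.459 -0.749] y [ 0.688 -0.726 -0.006] F [-4.8 -3.9  0.4]
bay: [-144.0, -1.3] zb [0.663, 0.004] yb [-0.0, -1.0]
```

```bash
python3 -m creep '{"dp":[[3.6,3.4,0],[3.6,3.4,0],[3.6,3.4,0],[3.6,3.4,0],[3.6,3.4,0],[3.6,3.4,0]],"twist":[0,0,0,0,0,0]}' >/dev/null;  python3 st.py; python3 - <<'E'
from h import *
a=optics.get_image("top");cv2.imwrite("pics/b.png",cv2.resize(a[170:340,210:410],None,fx=4,fy=3.5,interpolation=cv2.INTER_CUBIC))
E
```

```text
[-1.176  0.346  1.982  0.718  1.224 -0.758] [ 434.1 -299.1   19.7] z [ 0.479  0.459 -0.748] y [ 0.688 -0.726 -0.006] F [-5.3 -4.4  1. ]
bay: [-114.3, -1.4] zb [0.663, 0.004] yb [-0.0, -1.0]
```

View pics/b.png

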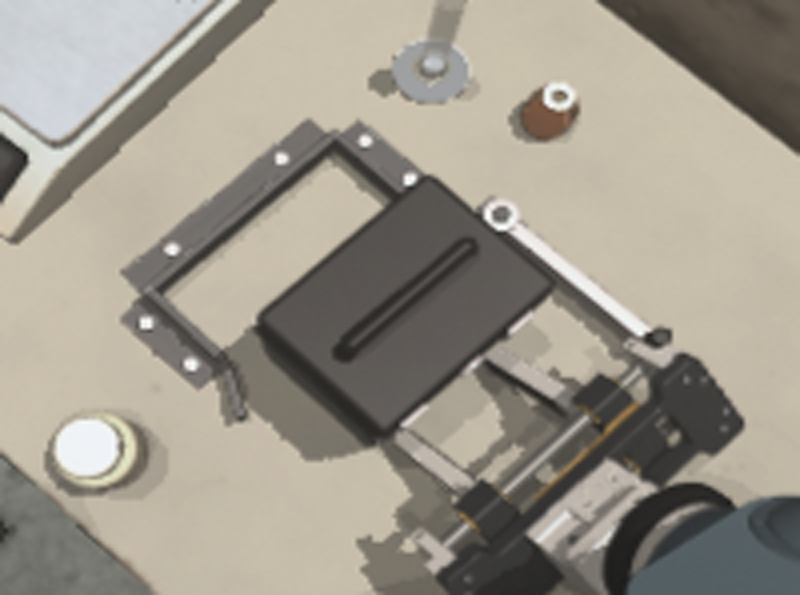

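```bash
python3 - <<'E'
from h import *
O=np.array([516,-219.5,170]);X=np.array([.726,.688,0]);Y=np.array([-.688,.726,0])
q=np.array([T(428,178,170),T(553,285,170),T(385,430,170),T(262,318,170)])-O
print((q@X).round(),(q@Y).round(),q.mean(0)@X,q.mean(0)@Y)
E
python3 -m creep '{"dp":[[3.6,3.4,0],[3.6,3.4,0],[3.6,3.4,0],[3.6,3.4,0],[3.6,3.4,0],[3.6,3.4,0],[3.6,3.4,0],[3.6,3.4,0]],"twist":[0,0,0,0,0,0,0,0]}' >/dev/null;  python3 st.py
```

```text
[ -26. -110. -109.  -26.] [-63. -63.  50.  50.] -67.84224640742573 -6.159792574351581
[-1.102  0.339  1.993  0.754  1.186 -0.718] [ 462.9 -271.6   19.7] z [ 0.479  0.46  -0.748] y [ 0.688 -0.726 -0.006] F [-5.4 -4.7 -0. ]
bay: [-74.4, -1.3] zb [0.664, 0.004] yb [-0.0, -1.0]
```

```bash
python3 -m creep '{"dp":[[2.9,2.75,0],[2.9,2.75,0],[2.9,2.75,0],[2.9,2.75,0],[2.9,2.75,0]],"twist":[0,0,0,0,0]}' >/dev/null;  python3 st.py; python3 -m creep '{"dp":[[1.45,1.4,0],[1.45,1.4,0]],"twist":[0,0]}' >/dev/null;  python3 st.py
```

```text
[-1.064  0.337  1.996  0.773  1.166 -0.697] [ 477.4 -257.9   19.6] z [ 0.479  0.46  -0.748] y [ 0.688 -0.726 -0.006] F [-5.8 -4.9  0.3]
bay: [-54.4, -1.3] zb [0.664, 0.004] yb [-0.0, -1.0]
[-1.056  0.337  1.996  0.776  1.162 -0.693] [ 480.3 -255.    19.7] z [ 0.479  0.46  -0.748] y [ 0.688 -0.726 -0.006] F [-5.2 -4.9  0.4]
bay: [-50.4, -1.2] zb [0.664, 0.005] yb [-0.0, -1.0]
```

```bash
python3 -m creep '{"dp":[[1.45,1.4,0],[1.45,1.4,0]],"twist":[0,0]}' >/dev/null;  python3 st.py
```

```text
[-1.049  0.337  1.996  0.78   1.158 -0.689] [ 483.2 -252.3   19.7] z [ 0.479  0.46  -0.748] y [ 0.688 -0.726 -0.006] F [-5.8 -5.9  1.8]
bay: [-46.4, -1.2] zb [0.664, 0.004] yb [-0.0, -1.0]
```

```bash
python3 -m creep '{"dp":[[0.8,0.75,0],[0.7,0.7,0]],"twist":[0,0]}' >/dev/null;  python3 st.py;python3 -m creep '{"dp":[[0.8,0.75,0],[0.7,0.7,0]],"twist":[0,0]}' >/dev/null;  python3 st.py
```

```text
[-1.046  0.336  1.996  0.779  1.155 -0.687] [ 484.1 -252.2   19.6] z [ 0.478  0.458 -0.75 ] y [ 0.688 -0.726 -0.005] F [-13.3 -10.6   3.9]
bay: [-45.7, -1.8] zb [0.662, 0.004] yb [0.0, -1.0]
[-1.044  0.336  1.995  0.776  1.153 -0.684] [ 484.5 -252.    19.5] z [ 0.476  0.456 -0.752] y [ 0.689 -0.725 -0.004] F [-24.2 -15.5   9.7]
bay: [-45.3, -1.9] zb [0.659, 0.004] yb [0.001, -1.0]
```

```bash
python3 -m creep '{"dp":[[-4,-3.8,0],[-10.9,-10.3,0],[-10.9,-10.3,0],[-10.9,-10.3,0],[-10.9,-10.3,0],[-10.9,-10.3,0],[-10.9,-10.3,0],[-10.9,-10.3,0],[-14,-13,5],[-14,-13,30],[-14,-13,40],[-14,-13,40]],"twist":[0,0,0,0,0,0,0,0,0,0,0,0]}' 1 |head -1;  python3 st.py; python3 - <<'E'
from h import *
a=optics.get_image("top");cv2.imwrite("pics/c.png",cv2.resize(a[170:340,210:410],None,fx=4,fy=3.5,interpolation=cv2.INTER_CUBIC))
E
```

```text
clock: 19.35
[-1.376  0.187  1.906  0.595  1.512 -0.741] [ 348.8 -376.1  135.7] z [ 0.479  0.464 -0.746] y [ 0.688 -0.725 -0.009] F [ 0.6 -0.2  0.3]
bay: [-229.1, 1.4] zb [0.667, 0.007] yb [0.001, -1.0]
```

View pics/c.png

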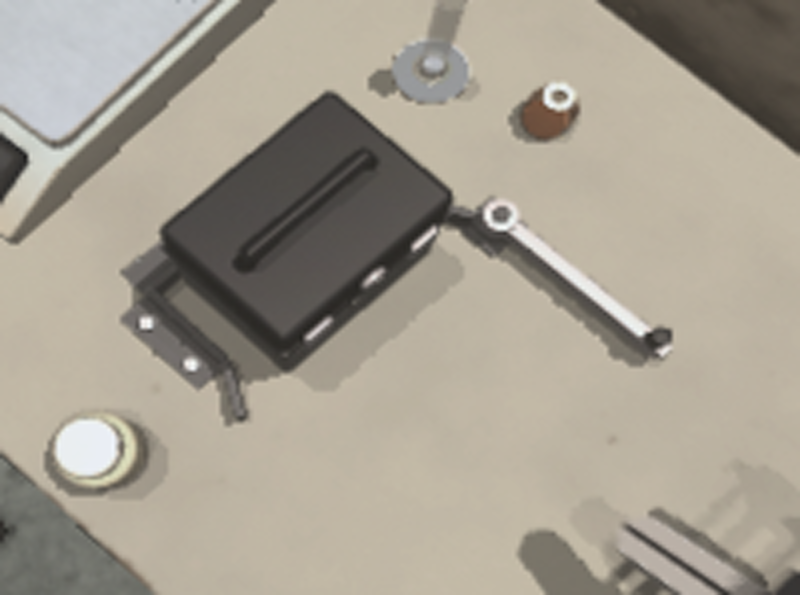

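```bash
python3 -m creep '{"dp":[[26.2,-6.8,0],[26.2,-6.8,0],[26.2,-6.8,0],[26.2,-6.8,0],[26.2,-6.8,0],[26.2,-6.8,0],[0,0,0]],"twist":[0,0,0,0,0,0,0]}' |head -1;  python3 st.py;  python3 -m creep '{"dp":[[0,0,-25],[0,0,-25],[0,0,-25],[0,0,-20],[0,0,-8],[0,0,-7]],"twist":[0,0,0,0,0,0]}' |tail -2;  python3 st.py; python3 - <<'E'
from h import *
a=optics.get_image("top");b=optics.get_image("scene");cv2.imwrite("pics/d.png",np.hstack([cv2.resize(a[190:310,290:430],None,fx=3,fy=4),cv2.resize(b[130:310,230:430],None,fx=1.8,fy=2.6667)]))
Hn=np.array([-58,-102.]);O=np.array([516,-219.5]);X=np.array([.726,.688]);Y=np.array([-.688,.726])
p0=None
for th in np.arange(1.6,-.01,-.2):
    w=5+6*np.cos(th)+13*np.sin(th); p=Hn+85*np.array([-np.sin(th),np.cos(th)])+w*np.array([-np.cos(th),-np.sin(th)])
    W=O+p[0]*X+p[1]*Y; print(th.round(1),p.round(1),W.round(1),None if p0 is None else (W-p0).round(1)); p0=W
E
```

```text
clock: 20.1
[-1.14   0.425  1.607  0.686  1.437 -0.54 ] [ 508.9 -416.9  134.6] z [ 0.478  0.463 -0.746] y [ 0.69  -0.724 -0.007] F [-0.9  0.9  0.5]
bay: [-141.0, -138.4] zb [0.666, 0.007] yb [0.003, -1.0]
finger_gap: 0.3
gripper_force: 0.0
[-1.143  0.586  1.618  0.708  1.306 -0.652] [ 506.6 -416.5   24.2] z [ 0.479  0.463 -0.746] y [ 0.688 -0.725 -0.008] F [-0.3 -0.4  0.2]
bay: [-142.4, -136.6] zb [0.666, 0.007] yb [0.001, -1.0]
1.6 [-142.4 -122.3] [ 496.7 -406.3] None
1.4 [-145.  -106.1] [ 483.8 -396.3] [-13.  10.]
1.2 [-144.2  -89.2] [ 472.7 -383.5] [-11.1  12.8]
1.0 [-139.9  -72.2] [ 464.1 -368.2] [-8.5 15.3]
0.8 [-131.9  -56.1] [ 458.8 -350.9] [-5.3 17.2]
0.6 [-120.3  -41.6] [ 457.3 -332.5] [-1.5 18.5]
0.4 [-105.5  -29.8] [ 459.9 -313.7] [ 2.6 18.8]
0.2 [-88.1 -21.4] [ 466.8 -295.6] [ 6.8 18.1]
0.0 [-69. -17.] [ 477.6 -279.3] [10.8 16.3]
```

View pics/d.png

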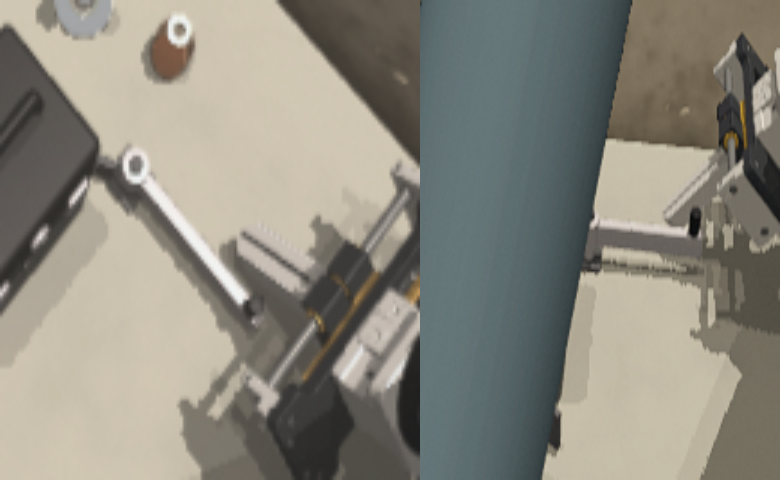

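```bash
python3 -m creep '{"dp":[[-5,5,0],[-5,5,0],[-6.5,5,0],[-6.5,5,0],[-5.5,6.4,0],[-5.5,6.4,0],[0,0,0]],"twist":[0,0,0,0,0,0,0]}' |head -1;  python3 st.py;python3 -m creep '{"dp":[[-4.3,7.7,0],[-4.3,7.7,0],[-2.6,8.6,0],[-2.6,8.6,0],[-0.7,9.2,0],[-0.7,9.2,0]],"twist":[0,0,0,0,0,0]}' >/dev/null;  python3 st.py
```

```text
clock: 21.5
[-1.171  0.502  1.746  0.703  1.288 -0.699] [ 472.5 -382.5   24.5] z [ 0.478  0.464 -0.746] y [ 0.689 -0.725 -0.009] F [ 0.6  0.8 -0.8]
bay: [-143.7, -88.4] zb [0.666, 0.008] yb [0.001, -1.0]
[-1.16   0.412  1.878  0.718  1.249 -0.722] [ 458.1 -331.9   24.7] z [ 0.479  0.463 -0.746] y [ 0.689 -0.725 -0.008] F [ 1.  -0.6  0.9]
bay: [-119.4, -41.7] zb [0.666, 0.007] yb [0.001, -1.0]
```

```bash
python3 - <<'E'
from h import *
a=optics.get_image("top");cv2.imwrite("pics/e.png",cv2.resize(a[190:310,260:420],None,fx=4,fy=4,interpolation=cv2.INTER_CUBIC))
E
```

```text
(no output)
```

View pics/e.png

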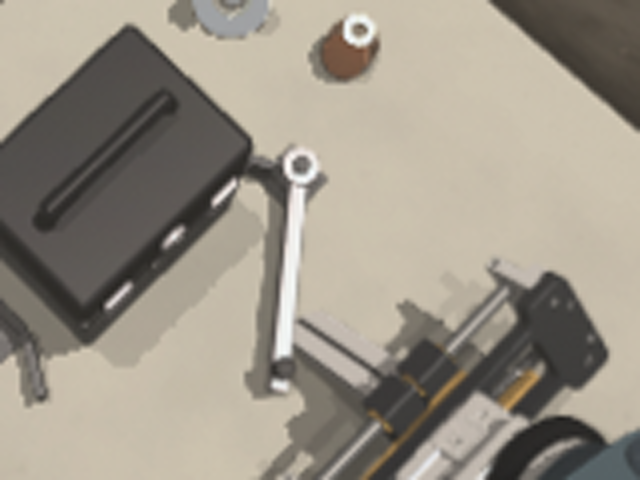

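```bash
python3 -m creep '{"dp":[[1.3,9.4,0],[1.3,9.4,0],[3.4,9,0],[3.4,9,0],[5.4,8.1,0],[5.4,8.1,0]],"twist":[0,0,0,0,0,0]}' >/dev/null;  python3 st.py; python3 -m creep '{"dp":[[1.45,1.4,0],[1.45,1.4,0]],"twist":[0,0]}' >/dev/null;  python3 st.py
```

```text
[-1.082  0.359  1.952  0.759  1.194 -0.692] [ 478.8 -279.    24.8] z [ 0.479  0.463 -0.746] y [ 0.689 -0.725 -0.008] F [-0.  -1.5 -0. ]
bay: [-67.9, -17.6] zb [0.666, 0.006] yb [0.001, -1.0]
[-1.076  0.359  1.953  0.76   1.191 -0.688] [ 480.8 -276.8   24.6] z [ 0.477  0.463 -0.747] y [ 0.69  -0.724 -0.008] F [-10.1  -2.8   3.5]
bay: [-64.9, -17.4] zb [0.665, 0.008] yb [0.003, -1.0]
```

```bash
python3 -m creep '{"dp":[[0.7,0.7,0],[0,0,0],[0,0,0],[-4,-4,0],[-11,-10.4,0],[-11,-10.4,0],[-11,-10.4,0],[-11,-10.4,10],[-11,-10.4,10],[-11,-10.4,10],[0,0,0]],"twist":[0,0,0,0,0,0,0,0,0,0,0]}' |head -1;  python3 st.py; python3 - <<'E'
from h import *
a=optics.get_image("top");cv2.imwrite("pics/f.png",cv2.resize(a[170:340,210:410],None,fx=4,fy=3.5,interpolation=cv2.INTER_CUBIC))
E
```

```text
clock: 24.05
[-1.249  0.322  1.919  0.669  1.325 -0.746] [ 411.4 -345.9   56.9] z [ 0.481  0.458 -0.747] y [ 0.687 -0.727 -0.003] F [-0.   0.2  0.2]
bay: [-162.9, -19.8] zb [0.665, 0.002] yb [-0.001, -1.0]
```

View pics/f.png

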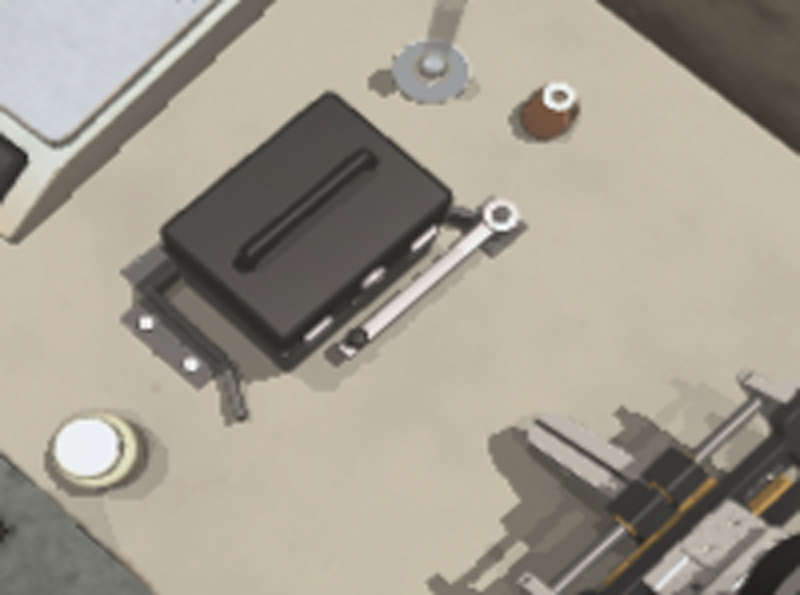

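```bash
python3 - <<'E'
from h import *
d=T(356,337,61)-T(499,213,46); print(d, np.linalg.norm(d[:2]))
Y=np.array([-.688,.726]);X=np.array([.726,.688]); print("keeper",np.arctan2(-d[:2]@X,d[:2]@Y))
q=np.array([T(330,93,170),T(452,197,170),T(287,338,170),T(163,232,170)])-[516,-219.5,170]
print(q.mean(0)[:2]@X,q.mean(0)[:2]@Y,[np.arctan2(*((q[i]-q[j])[:2]@np.array([X,Y]).T)) for i,j in((3,0),(2,1))])
E
```

```text
[-80.98104777  83.60289316  15.        ] 116.39318640861677
keeper 0.010938855452028495
0.3267291700450116 -6.430009853134336 [np.float64(-0.00762894193179903), np.float64(-0.0011892754241898146)]
```

```bash
python3 -c "
from workcell import arm
print(arm.close_job())"
```

```text
the job is handed in; nothing more can be done
None
```

The battery box is flush against the bay's back stop and square to it, and the keeper bar is shut to about 0.01 rad as measured in the last picture. I handed the job in just after 24 s with the bystanders showing no movement in the last picture and the robot clear of everything; the hand-in call returned no verdict.

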